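# Drop the phase and earth busbars into their stepped supports

## Task

On the galvanised plate, set the two loose colour-banded copper bars into the stepped supports of their own colour, brown in brown and green-yellow in green-yellow: on edge, centred lengthwise across both jaws, and let down until each lies fully home on the step of its own thickness. Where the jaws stand sideways is not known well, so feel for the tall back wall with the bar, and lower the bars gently without dropping or forcing them; the jaws are brittle. Leave the blue bar that is already in, the bare spare bar and everything else where they are, and let go of the bars.

Things in the scene. Friction and masses are not known exactly. Their poses are not given: they have to be found in the camera images.
- bar_l: Phase bar: copper bar 140 long (own x) x 20 thick (own y) x 20 high (own z) mm, about 0.5 kg, with dark brown bands 20 to 34 mm either side of its middle. Starts standing on edge in one of the three bays of the grey cradle. Origin: centre of its underside.
- bar_pe: Earth bar: copper bar 140 long (own x) x 8 thick (own y) x 40 high (own z) mm, about 0.4 kg, with green-yellow bands 20 to 34 mm either side of its middle. Starts standing on edge in one of the three bays of the cradle. Origin: centre of its underside.
- bar_spare: Spare copper bar without bands, 140 x 14 x 30 mm, in the remaining bay of the cradle; leave it alone. Origin: centre of its underside.
- bar_n: Neutral bar with blue bands, 140 x 14 x 30 mm, already seated in the blue support; leave it alone. Origin: centre of its underside.
- cradle: Grey plastic stock cradle, fixed: board 150 (x) x 200 (y) x 8 mm with two notched cross-bars 18 mm thick at x = +-50 mm. Three bays along y, 60 mm apart, 26 mm wide: bars stand in them on edge along x, undersides 25 mm above the table, notch sides up to 37 mm. Between the cross-bars nothing but the bars stands above the board. Origin: centre of its underside.
- plate: Galvanised mounting plate 250 (x) x 270 (y) x 3 mm, fixed, with 10 mm rims along its two x-going edges; carries three supports in a row along its y, 70 mm apart, their order varying. Origin: centre of its underside.
- holder_l: Support with brown end tabs for the phase bar: grey fixed base 150 (x) x 54 (y) x 6 mm, bar goes along x. Origin: centre of its underside, 3 mm above the table. On it a dark red block: two equal jaws 14 mm thick at x = +-45 mm, joined by a low web (top z = 9 mm); between the jaws 76 mm are free for fingers. Each jaw: stepped slot, low lip on the -y side, tall back wall on +y.
- l_seat (a point): Phase bar's place: centre of its underside when fully home with the jaws in mid position: (0, 0, 30 mm) in the brown support. Slot of every jaw, symmetric about its middle, narrows downwards in steps: 22 mm wide down to ledges at z = 30 (for 20 mm bars), 16 mm down to ledges at z = 20 (14 mm bars), 10 mm down to the floor at z = 10 (8 mm bars): 2 mm play.
- l_wall (a point): Mid position of the back wall's face at its top: (0, +11, 50 mm) in the brown support; wall 9 mm thick. Lip oppo y = -20 to -11, top z = 36. The real block (wall, slot and lip together) is clamped up to 5 mm to either side in y, differently each time; no pose shows it, a camera may. A bar with underside at z = 36 to 50 passes over the lip in +y till it touches the wall; slot middle is 11 mm from the wall.
- holder_pe: Support with green-yellow end tabs for the earth bar: same base, jaws, steps, wall and frame as the brown one. Origin: centre of its base's underside, 3 mm above the table.
- pe_seat (a point): Earth bar's place: where the centre of its underside lies when fully home with the jaws in mid position: (0, 0, 10 mm) in its support, on the lowest step.
- pe_wall (a point): Mid position of the back wall's face at its top, (0, +11, 50 mm) in the green-yellow support; the real wall is up to 5 mm to either side of it in y, set separately from the brown one. The blocks stay where they are clamped when pushed.
- holder_n: Support with blue end tabs, like the others, occupied by the neutral bar; block in mid position.
- spray_can: Pink and white aerosol can, 52 mm across, 178 mm high; bystander. Origin: centre of its underside.
- screwdriver: Screwdriver with green handle lying on the bench between robot and work; bystander. Origin: under its middle.
- tap_clamp: Small brass tap-off clamp, 12 x 30 x 38 mm, standing on the plate beyond the supports; bystander. Origin: centre of its underside.
- screw_tub: Orange tub of screws, 100 x 130 x 45 mm; bystander. Origin: centre of its underside.
- terminal_strip: Rail piece with grey and green terminal blocks, 44 x 100 x 54 mm; bystander. Origin: centre of its underside.
There are look-alikes about, which are no part of the job. Leave any purple look-alike of the holder_pe alone.

How it is judged (in metres and radians):
At the end, for the whole second after the job is handed in: Both bars rest in the supports of their own colour: underside within 2 mm of the bar's own step (z 30 phase, 10 earth), middle within 10 mm of the support's middle lengthwise, within 7.5 mm of it sideways, upright within 0.08 rad, in line within 0.035 rad (z of bar_l in the frame of holder_l between 0.027 and 0.032 m and x of bar_l in the frame of holder_l between -0.01 and 0.01 m and y of bar_l in the frame of holder_l between -0.0075 and 0.0075 m and angle between each of bar_l, bar_pe's own z axis and vertical below 0.08 rad and angle between the x axis of bar_l and the x axis of holder_l, either way round below 0.035 rad and linear speed of each of bar_l, bar_pe below 0.01 m/s and z of bar_pe in the frame of holder_pe between 0.007 and 0.012 m and x of bar_pe in the frame of holder_pe between -0.01 and 0.01 m and y of bar_pe in the frame of holder_pe between -0.0075 and 0.0075 m and angle between the x axis of bar_pe and the x axis of holder_pe, either way round below 0.035 rad); the robot touches nothing.
It fails at once if a loose bar, the fingers or the arm bear on or strike a support with more than 75 N (contact force between any of bar_l, bar_pe, the fingers, the arm and holder_l above 75 N or contact force between any of bar_l, bar_pe, the fingers, the arm and holder_pe above 75 N or contact force between any of bar_l, bar_pe, the fingers, the arm and holder_n above 75 N).
It fails at once if a loose bar falls into its support, faster than 0.25 m/s between the jaws (dropped from over about 3 mm) ((linear speed of bar_l above 0.25 m/s and z of bar_l in the frame of holder_l below 0.048 m and horizontal distance between bar_l and holder_l below 0.03 m) or (linear speed of bar_pe above 0.25 m/s and z of bar_pe in the frame of holder_pe below 0.048 m and horizontal distance between bar_pe and holder_pe below 0.03 m)).
It fails at once if the seated neutral bar is moved by more than 5 mm (distance of bar_n from where it was at the start of the episode above 0.005 m).
It fails at once if the spare bar is moved by more than 10 mm (distance of bar_spare from where it was at the start of the episode above 0.01 m).
It fails at once if another bystander is moved by more than 15 mm (distance of any of spray_can, screwdriver, tap_clamp, screw_tub, terminal_strip from where it was at the start of the episode above 0.015 m).
It also fails if it takes over 61 s, if anything falls off the work surface, if the arm or the gripper's body presses on something with over 40 N, if the wrist force passes 120 N, or if a joint passes its speed limit or range.

## Robot

A 6-joint arm with a two-finger parallel gripper is mounted at the origin on the work surface. World frame = base frame: x ahead of the robot, y to its left, z up, the work surface at z = 0. Lengths are in mm, angles in rad, forces in N, time in s.
With the tool pointing down it reaches from about 350 to 975 mm from the base axis. Payload 7.1 kg.
Tool frame: the origin (TCP) lies at the very end of the fingers, on their centre line; the grasp point (between the pads) lies 19 mm behind it (ctrl.tcp_to_grasp is the distance from the TCP to the grasp point, in mm); z points along the fingers, x is the direction in which the jaws open and shut, and the axes are right-handed (so a half turn about z gives the same grasp; the last joint's range is limited). The gripper opens to 88 mm and grips with 3 to 60 N. Pads are 20 mm wide; open, the fingers measure 115 mm over their backs; the gripper's body (75 mm by 178 mm) begins 61 mm behind the grasp point.
Start: joints at [-1.364, 0.423, 1.63, -0, 1.089, -0.019], TCP at [139.948, -609.113, 183.075] pointing down, gripper open.
Joint ranges: [-3, 3], [-0.9, 2.11], [0.09, 2.58], [-1.31, 4.45], [0.11, 2.69], [-2.54, 2.54]. Speed limits (rad/s): [2.39, 2.39, 3.01, 3.14, 3.14, 3.14].

## Interface

Orientations are given as a rotation vector (axis times angle).
In Python, from workcell import get_obs, viewer, ctrl, masks_of gives the robot as it stands. The module is installed in compiled form; this text tells all that it offers.
- The arm moves only by the shell command python3 -m inch 'ROWS'. ROWS is JSON, a list of rows, each an object of numbers: "tx", "ty", "tz": the shift along the tool's x, y, z in cm; "ax", "ay", "az": the turn, a rotation vector about the tool's x, y, z in degrees; "jaw": the opening, from 0 (shut) to 1 (fully open). In form: [{"tx": .., "ty": .., "tz": .., "ax": .., "ay": .., "az": .., "jaw": ..}, ...]. A call has 1 to 12 rows; each row shifts and turns the commanded pose from where the row before left it, along the tool's axes as they then stand; what a row does not reach is not made up. A row lasts 1/8 s, in which the tool goes at most 62.5 mm and 10.7 degrees, less where a joint would pass 70% of its speed; a pose out of reach is approached as far as the arm can. A call is refused whole if a number of a shift passes 6.25 or a number of a turn 10.7, either way. A call with a gripper value outside its range is refused whole. The fingers move at their own pace and stop on an object; the grip force is fixed at half the most. Time passes only in rows, so rows that do not move let the fingers close. It gives the time, the measured TCP pose, the force and the opening at its end, in the units of the state.
- get_obs(): the state, without advancing time (a new reading comes with each control period).
- viewer.get_image(name): name is "side" or "top" or "wrist"; returns (picture, depth): 400x640x3 uint8, red, green, blue; 400x640 float32, mm along the optical axis (not along the pixel's ray), 0 where there is no reading.
- viewer.get_calibration(name): a dict with "fx", "fy", "cx", "cy" (pixels), "rvec" (rotation vector, rad) and "tvec" (3), from world to camera coordinates, as OpenCV has them. Camera axes: x right, y down, z forward; pixel columns grow to the right and rows downward; lengths in mm; the calibration is good to about 2 mm. A picture is of the moment at which its call begins: read the wrist's pose just before it. get_calibration takes no time and is no camera call; for the wrist camera it gives the pose at the moment of the call.
- ctrl.close_job(): hands the job in, once; it reports no verdict.
Trained networks look in the newest picture that a camera, given by its name, has taken for a name from the list of things; names that differ only in an ending like _2 or _b are one class to them, and where a whole thing is asked for, a point or a joint stands for the part that bears it (a point fixed in the world has none). Each returns a list of dicts, best first, with "score" (0 to 1); they miss things now and then, are a little off and sometimes report something else, mostly with a low value. They report only what shows in the picture. A call takes as long as a camera call. They do not tell look-alikes from the thing itself.
- masks_of(camera, thing): "pixels" (400x640 bool, what is visible of it) and "location" ([column, row] in pixels, amid what is visible of it).
The state is a dict: "t": time; "qpos": joint angles; "qvel": joint speeds; "joint_torque": joint torques, N m; "ee_pos": TCP position; "orientation": TCP orientation; "ft_force": force on the tool from outside, world axes, zero at the start; "moment": the same for the moment, N m; "width": finger opening in mm.
Only numpy, scipy, OpenCV 4.12 (cv2) and the standard library are available. Lean on these libraries where they do the work, as an engineer would, in place of code of your own. Each camera call takes 0.05 s, during which the arm holds its last target. There are 200 camera calls.

## Working session

There is one attempt and no reset: what is moved stays moved. The work goes in short steps, Python scripts to look and compute and a shell command to move; the robot and the scene stay as the last step left them, time stands still between calls to the robot, and variables do not carry over. Pictures are saved under pics/ and viewed, about 8 in all and at most 12, crops included, and the job is handed in when it is done.

```bash
mkdir -p pics; cat > h.py <<'E'
import numpy as np, cv2
from workcell import get_obs, viewer, ctrl, masks_of
def cal(n):
    c=viewer.get_calibration(n); R=cv2.Rodrigues(np.array(c['rvec'],float))[0]
    return c,R,np.array(c['tvec'],float).ravel()
def cloud(n,c=None):
    c=c or cal(n); im,d=viewer.get_image(n); return im,d,unproj(d,c)
def unproj(d,c):
    k,R,t=c; v,u=np.mgrid[:400,:640]
    P=np.stack([(u-k['cx'])/k['fx']*d,(v-k['cy'])/k['fy']*d,d],-1)
    W=(P-t)@R; W[d==0]=np.nan; return W
def save(n,im): cv2.imwrite('pics/'+n+'.png',im[...,::-1])
E
python3 - <<'E'
from h import *
o=get_obs(); print({k:np.round(v,3) for k,v in o.items()})
ims=[]
for n in('top','side'):
    c=cal(n); im,d,W=cloud(n,c); save(n,im); np.savez('pics/'+n,im=im,d=d,W=W)
    print(n,'cam at',(-c[1].T@c[2]).round(0), c[0]['fx'])
    for th in ['bar_l','bar_pe','bar_spare','bar_n','cradle','plate','holder_l','holder_pe','holder_n']:
        for m in masks_of(n,th)[:3]:
            if m['score']<.2: continue
            p=W[m['pixels']]; print(th,round(m['score'],2),np.round(m['location']),np.nanmedian(p,0).round(0),m['pixels'].sum())
E
```

```text
{'t': np.float64(0.0), 'qpos': array([-1.364,  0.424,  1.631, -0.   ,  1.089, -0.019]), 'qvel': array([-0.001, -0.001, -0.   , -0.002, -0.001,  0.   ]), 'joint_torque': array([ 0.0000e+00, -5.4462e+01, -2.7366e+01,  6.4000e-02,  2.3000e-02,
       -0.0000e+00]), 'ee_pos': array([ 139.835, -608.512,  182.297]), 'orientation': array([-2.457e+00,  1.956e+00,  2.000e-03]), 'ft_force': array([-0.641,  0.831,  0.263]), 'moment': array([-0.049, -0.068, -0.035]), 'width': np.float64(88.119)}
top cam at [ 462.    2. 1378.] 471.2650501000239
bar_l 0.88 [217. 217.] [519. 250.  44.] 420
bar_l 0.81 [376. 191.] [ 588. -215.   51.] 305
bar_pe 0.74 [333. 184.] [615. -79.  11.] 946
bar_pe 0.59 [194. 222.] [507. 309.  62.] 276
bar_spare 0.75 [234. 217.] [518. 190.  54.] 307
bar_n 0.88 [217. 217.] [519. 250.  44.] 420
bar_n 0.81 [376. 191.] [ 588. -215.   51.] 305
cradle 0.94 [222. 218.] [508. 240.   9.] 2541
cradle 0.47 [273. 254.] [407.  86.  21.] 354
plate 0.96 [366. 188.] [ 599. -152.    3.] 4936
plate 0.6 [329. 180.] [618. -79.  11.] 881
holder_l 0.98 [331. 183.] [618. -79.  11.] 915
holder_l 0.73
[... 577 characters left out ...]
 258.] [516. 198.  46.] 831
bar_spare 0.69 [398. 161.] [ 457. -438.   30.] 872
bar_n 0.91 [340. 176.] [ 590. -211.   44.] 318
bar_n 0.74 [289. 276.] [511. 259.  44.] 837
cradle 0.58 [290. 308.] [489. 319.   9.] 3010
plate 0.61 [342. 206.] [532. -72.   4.] 1780
holder_l 0.83 [314. 202.] [612. -70.  12.] 747
holder_l 0.64 [343. 183.] [ 574. -202.   13.] 361
holder_l 0.55 [280. 291.] [503. 315.  50.] 1333
holder_pe 0.94 [213. 265.] [685. 279.  17.] 400
holder_pe 0.81 [330. 196.] [ 598. -137.   14.] 551
holder_pe 0.78 [435. 191.] [ 318. -266.    9.] 629
holder_n 0.83 [314. 202.] [612. -70.  12.] 747
holder_n 0.64 [343. 183.] [ 574. -202.   13.] 361
holder_n 0.55 [280. 291.] [503. 315.  50.] 1333
```

View pics/top.png

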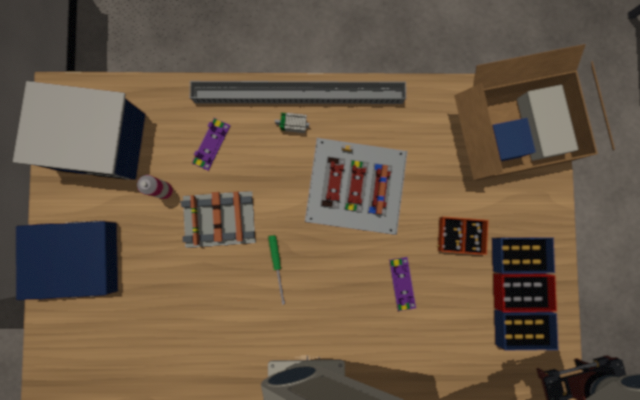

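View pics/side.png

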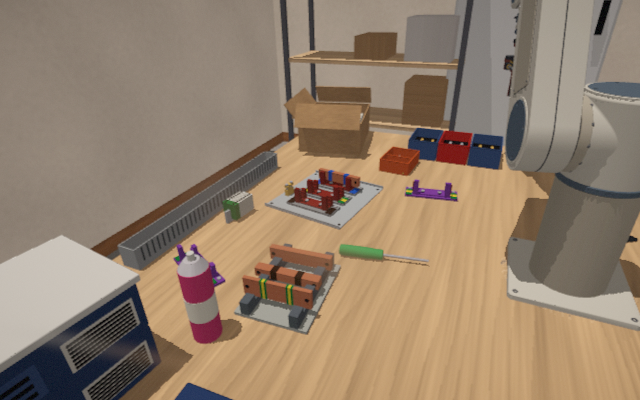

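Top view: banded bars are brown at (217,217), green-yellow at (194,222) and bare spare at (237,217). The plate's supports are brown (333,184), green-yellow (357,187) and blue with its bar (380,190). The look-alikes are purple, at (210,144) and (402,284). Next I'll work out yaws, the clear approach and the wrist camera mount.

```bash
cat >> h.py <<'E'
from scipy.spatial.transform import Rotation as Ro
def rect(P):
    (c,s,a)=cv2.minAreaRect(P[:,:2].astype(np.float32)); 
    a=a if s[0]>s[1] else a+90
    return np.round(c,1),np.round(sorted(s),1),round((a+90)%180-90,2)
def tool():
    o=get_obs(); return np.array(o['ee_pos']),Ro.from_rotvec(o['orientation']).as_matrix()
E
python3 - <<'E'
from h import *
z=np.load('pics/top.npz'); W=z['W']; im=z['im']
def sel(x0,x1,y0,y1,z0,z1): 
    m=(W[...,0]>x0)&(W[...,0]<x1)&(W[...,1]>y0)&(W[...,1]<y1)&(W[...,2]>z0)&(W[...,2]<z1); return W[m]
for nm,b in dict(pe=(400,620,280,340,52,80),l=(400,620,225,275,38,60),sp=(400,620,170,215,45,70),n=(500,680,-245,-190,40,75),can=(480,700,330,520,100,190),screw=(300,520,40,140,8,60),cradle=(400,620,120,360,5,14)).items():
    P=sel(*b); print(nm,len(P),rect(P),np.median(P,0).round(1))
P=sel(450,760,-300,-10,1.5,20); print('plate',rect(P))
for nm,b in dict(hl=(540,690,-115,-50),hp=(540,690,-180,-120)).items():
    P=sel(*b,30,80); print(nm,len(P),P[np.argsort(P[:,2])[::-1]].round(0).tolist())
p,R=tool(); c,Rc,t=cal('wrist')
print('tool R',R.round(3).tolist()); C=-Rc.T@t
print('cam in tool',(R.T@(C-p)).round(1),'cam axes in tool',(R.T@Rc.T).round(3).tolist(),c['fx'])
E
```

```text
pe 203 (array([507.2, 310.8]), array([ 10.2, 139.6]), 4.94) [506.6 310.   63.4]
l 394 (array([517.4, 250.4]), array([ 47.9, 138.3]), 0.78) [518.4 251.   44.3]
sp 273 (array([518.4, 191.6]), array([ 15.3, 139.9]), 4.73) [517.9 190.7  54.2]
n 332 (array([ 594.4, -215.5]), array([ 37.8, 140.2]), -7.57) [ 594.5 -215.1   51.6]
can 1197 (array([629.5, 464.6]), array([ 80.3, 175.4]), 45.22) [640.5 486.8 162.6]
screw 351 (array([383.4,  82.2]), array([ 57.4, 161. ]), -3.52) [407.6  86.3  21.4]
cradle 1596 (array([510.5, 241.4]), array([217.2, 232.1]), 89.93) [508.3 240.3   8. ]
plate (array([ 605.4, -155.8]), array([288.5, 308. ]), -0.17)
hl 99 [[658.0, -76.0, 59.0], [570.0, -59.0, 57.0], [582.0, -62.0, 56.0], [579.0, -59.0, 56.0], [570.0, -65.0, 56.0], [661.0, -71.0, 55.0], [664.0, -74.0, 54.0], [579.0, -62.0, 54.0], [571.0, -62.0, 53.0], [573.0, -62.0, 53.0], [573.0, -59.0, 53.0], [665.0, -80.0, 53.0], [667.0, -77.0, 53.0], [576.0, -65.0, 53.0], [670.0, -80.0, 53.0], [670.0, -74.0, 53.0], [662.0, -77.0, 53.0], [662.0, -80.0, 52.0], [573.0, -65.0, 52.0], [576.0, -62.0, 52.0], [659.0, -71.0,
[... 3399 characters left out ...]
.0, 36.0], [560.0, -151.0, 36.0], [650.0, -170.0, 36.0], [644.0, -164.0, 36.0], [661.0, -135.0, 36.0], [557.0, -154.0, 35.0], [656.0, -167.0, 35.0], [650.0, -164.0, 35.0], [653.0, -167.0, 34.0], [569.0, -152.0, 34.0], [560.0, -149.0, 33.0], [563.0, -160.0, 33.0], [563.0, -152.0, 33.0], [653.0, -165.0, 33.0], [563.0, -132.0, 32.0], [558.0, -152.0, 32.0], [647.0, -164.0, 32.0], [561.0, -120.0, 32.0], [558.0, -149.0, 32.0], [647.0, -144.0, 32.0], [566.0, -152.0, 32.0], [656.0, -165.0, 31.0]]
tool R [[0.224, -0.975, -0.0], [-0.975, -0.224, -0.0], [0.0, 0.0, -1.0]]
cam in tool [  -0.7  -65.3 -201.6] cam axes in tool [[1.0, 0.0, 0.0], [-0.001, 0.97, 0.244], [-0.0, -0.244, 0.97]] 278.50688729347877
```

```bash
python3 -m inch '[{"tx":-3.4,"ty":-5.07},{"tx":-3.4,"ty":-5.07},{"tx":-3.4,"ty":-5.07},{"tx":-3.4,"ty":-5.07},{"tx":-3.4,"ty":-5.07},{"tx":-3.4,"ty":-5.07},{"tx":-3.4,"ty":-5.07},{"tx":-3.4,"ty":-5.07},{"tx":-3.4,"ty":-5.07},{"tx":-3.4,"ty":-5.07},{"tx":-3.4,"ty":-5.07},{"az":10.5}]'
python3 -m inch '[{"az":10.7,"jaw":0.45},{},{}]'
python3 - <<'E'
from h import *
p,R=tool(); print(p,R[:,0],np.degrees(np.arctan2(R[1,0],R[0,0])))
c=cal('wrist'); im,d,W=cloud('wrist',c); save('w1',im); np.savez('pics/w1',im=im,d=d,W=W)
z=np.load('pics/top.npz');Wt=z['W']; m=(Wt[...,2]>165)&(Wt[...,2]<190)&(Wt[...,1]>380)&(Wt[...,1]<480); print('can',rect(Wt[m]),m.sum())
z=np.load('pics/side.npz');Ws=z['W']; m=(Ws[...,2]>30)&(Ws[...,2]<160)&(Ws[...,1]>370)&(Ws[...,1]<480)&(Ws[...,0]>420)&(Ws[...,0]<680); print('can side',rect(Ws[m]),m.sum())
E
```

```text
[ 139.96871763 -609.12308928  183.08562062] [ 2.23962465e-01 -9.74597770e-01  2.65299453e-05] -77.05812512830178
can (array([700.4, 456. ]), array([ 59.6, 261.8]), 16.44) 339
can side (array([587.9, 419.2]), array([36.5, 52.1]), 48.79) 2083$[0]: bad value
$[0]: bad value
```

View pics/w1.png

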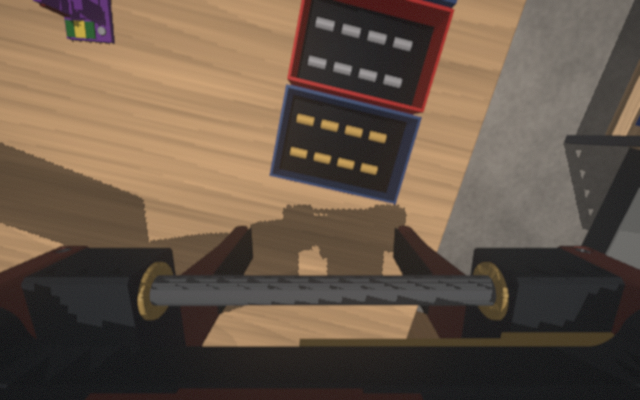

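The rows were refused because they need all their keys. The wrist picture shows only the blue and red boxes and the fingers, since the arm has not moved. Retrying.

```bash
python3 -m inch '[{"tx":-3.4,"ty":-5.07,"tz":0,"ax":0,"ay":0,"az":0,"jaw":0.45},{"tx":-3.4,"ty":-5.07,"tz":0,"ax":0,"ay":0,"az":0,"jaw":0.45},{"tx":-3.4,"ty":-5.07,"tz":0,"ax":0,"ay":0,"az":0,"jaw":0.45},{"tx":-3.4,"ty":-5.07,"tz":0,"ax":0,"ay":0,"az":0,"jaw":0.45},{"tx":-3.4,"ty":-5.07,"tz":0,"ax":0,"ay":0,"az":0,"jaw":0.45},{"tx":-3.4,"ty":-5.07,"tz":0,"ax":0,"ay":0,"az":0,"jaw":0.45},{"tx":-3.4,"ty":-5.07,"tz":0,"ax":0,"ay":0,"az":0,"jaw":0.45},{"tx":-3.4,"ty":-5.07,"tz":0,"ax":0,"ay":0,"az":0,"jaw":0.45},{"tx":-3.4,"ty":-5.07,"tz":0,"ax":0,"ay":0,"az":0,"jaw":0.45},{"tx":-3.4,"ty":-5.07,"tz":0,"ax":0,"ay":0,"az":0,"jaw":0.45},{"tx":-3.4,"ty":-5.07,"tz":0,"ax":0,"ay":0,"az":0,"jaw":0.45},{"tx":0,"ty":0,"tz":0,"ax":0,"ay":0,"az":10.5,"jaw":0.45}]'
python3 -m inch '[{"tx":0,"ty":0,"tz":0,"ax":0,"ay":0,"az":10.7,"jaw":0.45},{"tx":0,"ty":0,"tz":0,"ax":0,"ay":0,"az":0,"jaw":0.45},{"tx":0,"ty":0,"tz":0,"ax":0,"ay":0,"az":0,"jaw":0.45}]'
python3 - <<'E'
from h import *
p,R=tool(); print(p,np.degrees(np.arctan2(R[1,0],R[0,0])))
c=cal('wrist'); im,d,W=cloud('wrist',c); save('w2',im); np.savez('pics/w2',im=im,d=d,W=W)
E
```

```text
t: 2.55
ee_pos: [602.4, -116.4, 183.1]
orientation: [-2.268, 2.172, -0.001]
ft_force: [-0.1, -0.4, -0.0]
width: 39.8
t: 2.92
ee_pos: [599.7, -119.9, 183.1]
orientation: [-2.06, 2.372, 0.0]
ft_force: [-0.7, -0.0, 0.2]
width: 39.7
[ 599.67572176 -119.90020723  183.11258751] -98.06987870872376
```

View pics/w2.png

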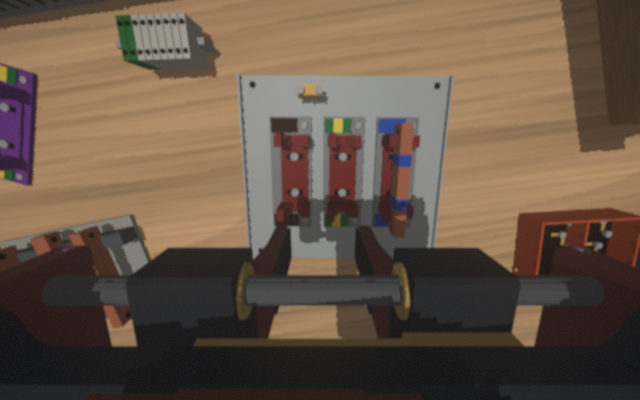

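Wrist view: brown support at (292,170), green-yellow at (343,170), and blue holding its bar at (398,175). The tall walls lie to the image left (+y).

```bash
cat > m.py <<'E'
from h import *
def jaws(W,yaw=-8.3):
    a=np.radians(yaw); ex=np.array([np.cos(a),np.sin(a)]); ey=np.array([-ex[1],ex[0]])
    X=W[...,:2]@ex; Y=W[...,:2]@ey; Z=W[...,2]
    return X,Y,Z,ex,ey
E
python3 - <<'E'
from m import *
z=np.load('pics/w2.npz'); W=z['W']; im=z['im']
V=W[:235]; 
def s(z0,z1,x0=500,x1=760,y0=-320,y1=0): 
    v=V.reshape(-1,3); return v[(v[:,2]>z0)&(v[:,2]<z1)&(v[:,0]>x0)&(v[:,0]<x1)&(v[:,1]>y0)&(v[:,1]<y1)]
Pn=s(46,58,520,690,-250,-180); print('n top',rect(Pn),np.median(Pn,0))
P=s(1.5,5); 
for y0,y1,n in((-110,-40,'l'),(-185,-115,'pe')):
    for z0,z1,k in((46,60,'wall'),(35,44,'lip')):
        for x0,x1 in((540,600),(630,700)):
            Q=s(z0,z1,x0,x1,y0,y1); 
            if len(Q)>5: print(n,k,len(Q),Q.mean(0).round(1),rect(Q), np.percentile(Q[:,1],[5,95]).round(1))
# tabs by colour
for th in('holder_l','holder_pe','holder_n'):
    for m in masks_of('wrist',th):
        if m['score']>.3: 
            q=W[m['pixels']]; q=q[~np.isnan(q[:,0])]; print(th,round(m['score'],2),np.round(m['location']),rect(q), rect(q[(q[:,2]<14)]))
h=cv2.cvtColor(im,cv2.COLOR_RGB2HSV)
save('crop',cv2.resize(im[100:240,230:450],None,fx=3.6,fy=3.6,interpolation=cv2.INTER_CUBIC))
E
```

```text
n top (array([ 594.5, -210.6]), array([ 28. , 137.6]), -8.38) [ 600.47467811 -215.04234699   52.85332143]
l wall 100 [575.  -62.1  52. ] (array([573.5, -61.9]), array([ 8.8, 16.4]), -9.6) [-66.5 -57.7]
l wall 122 [664.3 -75.3  51.8] (array([664.8, -75.1]), array([ 9.2, 16. ]), -9.13) [-79.4 -70.8]
l lip 100 [572.3 -85.9  39.1] (array([572.7, -77.1]), array([13.2, 39.2]), 81.04) [-96.6 -61.6]
l lip 103 [ 659.2 -101.7   38.9] (array([661.8, -94. ]), array([16.4, 32.6]), 81.53) [-109.4  -79. ]
pe wall 93 [ 565.4 -125.3   52.1] (array([ 563.8, -125.3]), array([ 7.7, 16.9]), -7.98) [-129.4 -121.5]
pe wall 105 [ 655.  -138.1   52.2] (array([ 655.3, -138. ]), array([ 8.2, 14.8]), -7.64) [-142.  -133.9]
pe lip 110 [ 563.  -148.5   38.7] (array([ 562.9, -140.5]), array([14.3, 40.2]), 81.3) [-159.7 -120.9]
pe lip 95 [ 649.7 -167.7   38.5] (array([ 652.5, -154. ]), array([13.6, 38.6]), 78.39) [-172.6 -163.9]
holder_l 0.75 [384. 166.] (array([ 597.8, -217.2]), array([ 54.5, 147.2]), -8.38) (array([ 597.8, -217.2]), array([ 54.5, 147.2]), -8.38)
holder_l 0.58 [289. 168.] (array([617.1, -77.8]), a
[... 337 characters left out ...]
, 150.4]), -24.19)
holder_pe 0.57 [343. 172.] (array([ 607.3, -148.5]), array([ 53.7, 150.3]), -8.01) (array([ 607.3, -148.5]), array([ 53.7, 150.3]), -8.01)
holder_pe 0.32 [292. 168.] (array([617.4, -77.6]), array([ 56.7, 150. ]), -8.54) (array([617.4, -77.6]), array([ 56.7, 150. ]), -8.54)
holder_n 0.75 [384. 166.] (array([ 597.8, -217.2]), array([ 54.5, 147.2]), -8.38) (array([ 597.8, -217.2]), array([ 54.5, 147.2]), -8.38)
holder_n 0.58 [289. 168.] (array([617.1, -77.8]), array([ 55.4, 150.1]), -8.03) (array([617.1, -77.8]), array([ 55.4, 150.1]), -8.03)
holder_n 0.43 [103. 260.] (array([568.2, 128.8]), array([124. , 374.3]), -51.37) (array([493.5, 218. ]), array([ 24.9, 160.1]), -17.03)
```

View pics/crop.png

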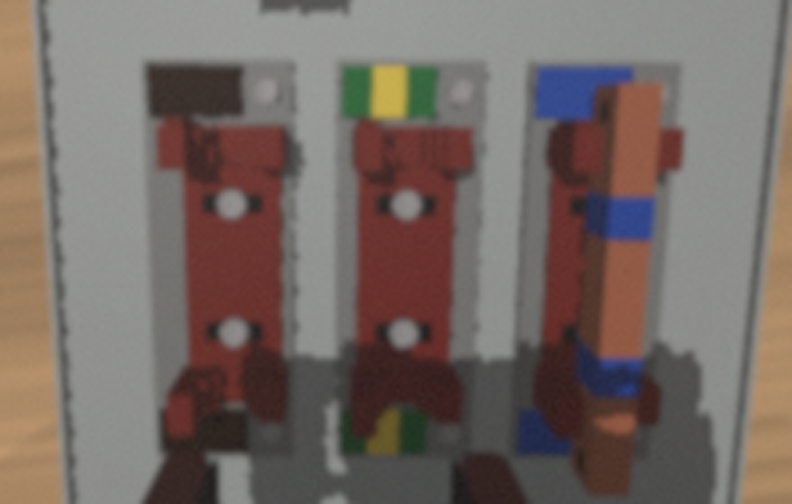

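```bash
python3 -m inch '[{"tx":-5.54,"ty":2.66,"tz":0,"ax":0,"ay":0,"az":0,"jaw":0.45},{"tx":-5.54,"ty":2.66,"tz":0,"ax":0,"ay":0,"az":0,"jaw":0.45},{"tx":-5.54,"ty":2.66,"tz":0,"ax":0,"ay":0,"az":0,"jaw":0.45},{"tx":-5.54,"ty":2.66,"tz":0,"ax":0,"ay":0,"az":0,"jaw":0.45},{"tx":-5.54,"ty":2.66,"tz":0,"ax":0,"ay":0,"az":0,"jaw":0.45},{"tx":-5.54,"ty":2.66,"tz":0,"ax":0,"ay":0,"az":0,"jaw":0.45},{"tx":-5.54,"ty":2.66,"tz":0,"ax":0,"ay":0,"az":0,"jaw":0.45},{"tx":0,"ty":0,"tz":0,"ax":0,"ay":0,"az":-6.5,"jaw":0.45},{"tx":0,"ty":0,"tz":0,"ax":0,"ay":0,"az":-6.5,"jaw":0.45},{"tx":0,"ty":0,"tz":0,"ax":0,"ay":0,"az":0,"jaw":0.45},{"tx":0,"ty":0,"tz":0,"ax":0,"ay":0,"az":0,"jaw":0.45}]'
python3 - <<'E'
from h import *
p,R=tool(); yaw=np.degrees(np.arctan2(R[1,0],R[0,0])); print(p,yaw)
c=cal('wrist'); im,d,W=cloud('wrist',c); save('w3',im); np.savez('pics/w3',im=im,d=d,W=W)
v=W.reshape(-1,3)
for th in('bar_pe','bar_l','bar_spare'):
    for m in masks_of('wrist',th):
        if m['score']>.2:
            q=W[m['pixels']]; q=q[~np.isnan(q[:,0])]; zt=np.percentile(q[:,2],80); t=q[abs(q[:,2]-zt)<4]; print(th,round(m['score'],2),np.round(m['location']),zt.round(1),rect(t),np.median(t,0).round(1))
for n,b in dict(pe=(290,335,57,70),l=(230,275,40,50),sp=(170,212,50,60)).items():
    q=v[(v[:,0]>430)&(v[:,0]<600)&(v[:,1]>b[0])&(v[:,1]<b[1])&(v[:,2]>b[2])&(v[:,2]<b[3])]
    L=cv2.fitLine(q[:,:2].astype(np.float32),cv2.DIST_HUBER,0,.01,.01).ravel(); print(n,len(q),rect(q),np.median(q,0).round(1),'line yaw',np.degrees(np.arctan(L[1]/L[0])),L[2:])
E
```

```text
t: 4.5
ee_pos: [471.3, 290.6, 183.1]
orientation: [-2.309, 2.13, -0.0]
ft_force: [-0.4, -0.7, 0.4]
width: 39.8
[471.33472106 290.55910964 183.14581112] -85.39257379632893
bar_pe 0.68 [308. 157.] 65.5 (array([506.6, 312. ]), array([  8.5, 138.3]), 4.95) [512.8 312.4  64.9]
bar_l 0.76 [358. 149.] 45.5 (array([516.9, 252.8]), array([ 21.1, 139.2]), 3.92) [522.5 253.2  44.9]
bar_spare 0.89 [407. 151.] 55.2 (array([516.9, 192.9]), array([ 14.9, 139.4]), 5.01) [521.7 193.7  54.8]
bar_spare 0.26 [343. 151.] 36.2 (array([510.6, 252.2]), array([118.3, 199.7]), -86.15) [550.8 263.4  36.8]
pe 936 (array([506.2, 312.2]), array([  9.1, 139.1]), 4.96) [512.8 312.5  64.8] line yaw 5.138704 [510.0119  312.28345]
l 2015 (array([516.9, 252.8]), array([ 21.1, 139.2]), 3.92) [522.7 253.3  44.9] line yaw 3.9542704 [520.43115 253.21844]
sp 1579 (array([517. , 192.7]), array([ 15.1, 139.5]), 4.91) [522.1 193.7  54.8] line yaw 4.8265057 [520.4446  193.64719]
```

View pics/w3.png

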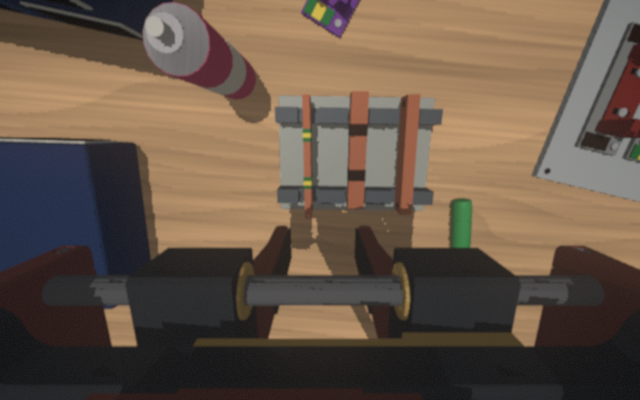

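Wrist view: GY bar at (308,157), brown at (358,149), spare at (408,150), can at (200,50) well off to the side. Descending on the GY bar.

```bash
python3 -m inch '[{"tx":-1.86,"ty":-3.67,"tz":0,"ax":0,"ay":0,"az":-0.4,"jaw":0.45},{"tx":0,"ty":0,"tz":4,"ax":0,"ay":0,"az":0,"jaw":0.45},{"tx":0,"ty":0,"tz":4,"ax":0,"ay":0,"az":0,"jaw":0.45},{"tx":0,"ty":0,"tz":3,"ax":0,"ay":0,"az":0,"jaw":0.45},{"tx":0,"ty":0,"tz":0,"ax":0,"ay":0,"az":0,"jaw":0.45}]'
python3 -m inch '[{"tx":0,"ty":0,"tz":2,"ax":0,"ay":0,"az":0,"jaw":0.45},{"tx":0,"ty":0,"tz":1.5,"ax":0,"ay":0,"az":0,"jaw":0.45},{"tx":0,"ty":0,"tz":0,"ax":0,"ay":0,"az":0,"jaw":0.45},{"tx":0,"ty":0,"tz":0,"ax":0,"ay":0,"az":0,"jaw":0.45}]'
```

```text
t: 5.32
ee_pos: [504.6, 311.2, 70.9]
orientation: [2.315, -2.117, -0.002]
ft_force: [0.3, 0.5, 0.6]
width: 39.6
t: 5.82
ee_pos: [506.6, 312.5, 38.4]
orientation: [-2.318, 2.119, -0.0]
ft_force: [-0.3, -0.7, 0.4]
width: 39.7
```

```bash
python3 -m inch '[{"tx":0,"ty":0,"tz":0,"ax":0,"ay":0,"az":0,"jaw":0},{"tx":0,"ty":0,"tz":0,"ax":0,"ay":0,"az":0,"jaw":0},{"tx":0,"ty":0,"tz":0,"ax":0,"ay":0,"az":0,"jaw":0},{"tx":0,"ty":0,"tz":0,"ax":0,"ay":0,"az":0,"jaw":0},{"tx":0,"ty":0,"tz":0,"ax":0,"ay":0,"az":0,"jaw":0},{"tx":0,"ty":0,"tz":0,"ax":0,"ay":0,"az":0,"jaw":0}]'
```

```text
t: 6.58
ee_pos: [506.2, 312.3, 38.0]
orientation: [2.319, -2.12, -0.0]
ft_force: [0.0, 0.4, -0.1]
width: 0.4
```

The gripper closed fully, so the grasp missed. Checking the picture.

```bash
python3 - <<'E'
from h import *
c=cal('side'); im,d,W=cloud('side',c); save('s2',cv2.resize(im[150:400,150:450],None,fx=2.4,fy=2.4,interpolation=cv2.INTER_CUBIC))
p,R=tool(); print(p,R.round(3).tolist())
E
```

```text
[506.23947379 312.33818985  38.05376497] [[0.09, -0.996, -0.0], [-0.996, -0.09, -0.0], [0.0, 0.0, -1.0]]
```

View pics/s2.png

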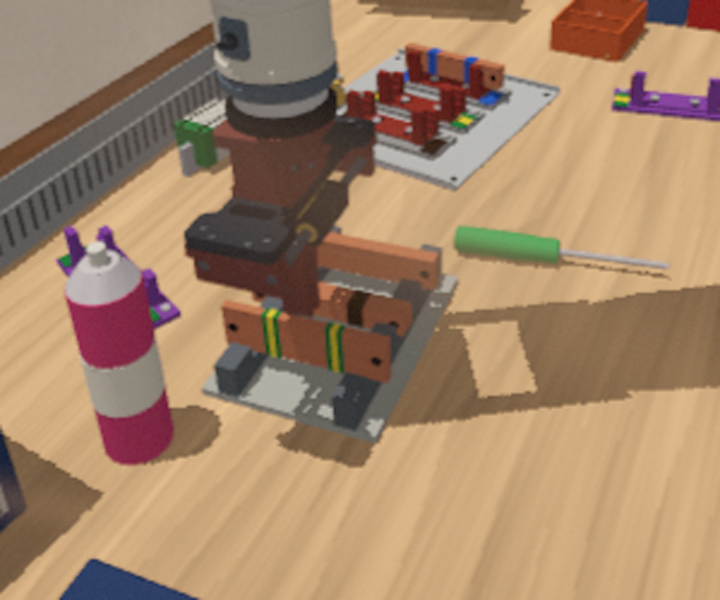

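The side view shows the closed fingers behind the GY bar, between it and the brown bar. I'll measure how far.

```bash
python3 - <<'E'
from h import *
c=cal('side'); im,d,W=cloud('side',c)
for th in('bar_pe','bar_l','bar_spare'):
    for m in masks_of('side',th):
        if m['score']>.3:
            q=W[m['pixels']]; q=q[~np.isnan(q[:,0])]; print(th,round(m['score'],2),np.round(m['location']),q.mean(0).round(1),np.percentile(q,[3,97],axis=0).round(1).tolist(),rect(q))
# column of depth at finger crop (310,300)->pix (150+129,150+125)
for r in range(235,300,5): print(r,W[r,279].round(0),im[r,279])
print(len(W))
z=np.load('pics/side.npz')['W']
for r in range(270,305,5): print('before',r,z[r,279].round(0))
E
```

```text
bar_pe 0.73 [277. 290.] [502.3 314.7  48.7] [[438.1, 306.6, 27.2], [570.1, 321.6, 65.9]] (array([529.9, 290. ]), array([ 80.5, 188.8]), -0.21)
bar_l 0.6 [344. 177.] [ 584.5 -210.5   43.6] [[523.4, -223.7, 26.4], [649.0, -199.3, 54.7]] (array([ 590.8, -213.2]), array([ 21.6, 139.3]), -5.91)
bar_l 0.55 [299. 278.] [486.8 257.1  41.5] [[446.9, 242.9, 27.8], [575.1, 266.7, 46.5]] (array([486. , 292.6]), array([125., 162.]), -51.73)
bar_spare 0.64 [306. 256.] [499.7 192.4  42.2] [[447.5, 116.0, 1.1], [551.6, 202.9, 56.1]] (array([494.1, 204.1]), array([100.1, 233.6]), -56.1)
235 [486. 319. 182.] [88 71 54]
240 [478. 333. 182.] [71 58 49]
245 [476. 337. 176.] [120  96  59]
250 [477. 337. 166.] [106  86  54]
255 [495. 311. 132.] [81 52 43]
260 [494. 313. 123.] [81 50 42]
265 [494. 316. 114.] [79 46 39]
270 [493. 318. 105.] [74 45 37]
275 [494. 319.  94.] [72 40 31]
280 [494. 319.  83.] [77 42 38]
285 [498. 315.  66.] [115  68  49]
290 [500. 314.  53.] [114  66  46]
295 [500. 316.  42.] [116  68  48]
400
before 270 [533. 257.  47.]
before 275 [531. 262.  39.]
before 280 [532. 263.  26.]
before 285 [499. 313.  65.]
before 290 [499. 316.  55.]
before 295 [501. 314.  41.]
before 300 [500. 317.  31.]
```

```bash
python3 - <<'E'
from h import *
W=np.load('pics/w3.npz')['W']
for u in(270,278,285,362,370):
    print(u,[W[r,u].round(0).tolist() for r in(224,230,236,242,250,260,280,300)])
c=cal('wrist'); im,d,W=cloud('wrist',c); save('w4',im); p,R=tool()
T=(W-p)@R   # tool coords
for u in(300,310,320,330,340): print(u,[T[r,u].round(0).tolist() for r in range(190,300,12)])
E
```

```text
270 [[402.0, 362.0, 0.0], [393.0, 362.0, 1.0], [480.0, 320.0, 243.0], [480.0, 319.0, 250.0], [479.0, 317.0, 259.0], [481.0, 315.0, 272.0], [498.0, 307.0, 319.0], [494.0, 306.0, 322.0]]
278 [[403.0, 350.0, -0.0], [480.0, 318.0, 233.0], [480.0, 316.0, 242.0], [480.0, 315.0, 250.0], [480.0, 313.0, 259.0], [478.0, 312.0, 267.0], [498.0, 305.0, 318.0], [493.0, 305.0, 321.0]]
285 [[404.0, 340.0, -1.0], [480.0, 314.0, 232.0], [479.0, 313.0, 238.0], [479.0, 312.0, 246.0], [475.0, 311.0, 248.0], [470.0, 311.0, 250.0], [498.0, 303.0, 319.0], [493.0, 303.0, 321.0]]
362 [[413.0, 229.0, -1.0], [484.0, 269.0, 232.0], [484.0, 270.0, 242.0], [482.0, 271.0, 247.0], [481.0, 272.0, 255.0], [476.0, 272.0, 256.0], [500.0, 283.0, 319.0], [495.0, 283.0, 321.0]]
370 [[414.0, 217.0, 0.0], [484.0, 264.0, 231.0], [484.0, 266.0, 242.0], [484.0, 267.0, 250.0], [484.0, 269.0, 261.0], [482.0, 270.0, 269.0], [499.0, 281.0, 317.0], [495.0, 280.0, 320.0]]
300 [[-20.0, -18.0, 30.0], [-20.0, -8.0, 30.0], [-20.0, 3.0, 31.0], [-20.0, 14.0, 30.0], [-21.0, 26.0, 31.0], [-7.0, -32.0, -127.0], [-6.0, -33.0, -135.0], [-6.0, -
[... 241 characters left out ...]
 [-3.0, -31.0, -144.0], [-3.0, -28.0, -144.0]]
320 [[-2.0, -30.0, -26.0], [-2.0, -22.0, -28.0], [-2.0, -14.0, -27.0], [-2.0, -5.0, -26.0], [-2.0, -9.0, -58.0], [-2.0, -9.0, -73.0], [-2.0, -9.0, -87.0], [-2.0, -9.0, -97.0], [-1.0, -27.0, -137.0], [-1.0, -24.0, -137.0]]
330 [[4.0, -30.0, -27.0], [4.0, -22.0, -28.0], [6.0, 3.0, 29.0], [4.0, -10.0, -40.0], [3.0, -11.0, -62.0], [2.0, -33.0, -127.0], [1.0, -33.0, -135.0], [1.0, -33.0, -141.0], [1.0, -30.0, -143.0], [1.0, -27.0, -143.0]]
340 [[14.0, -18.0, 30.0], [14.0, -8.0, 30.0], [15.0, 3.0, 31.0], [15.0, 14.0, 30.0], [15.0, 25.0, 30.0], [4.0, -32.0, -127.0], [4.0, -32.0, -134.0], [4.0, -33.0, -141.0], [4.0, -31.0, -143.0], [4.0, -27.0, -143.0]]
```

View pics/w4.png

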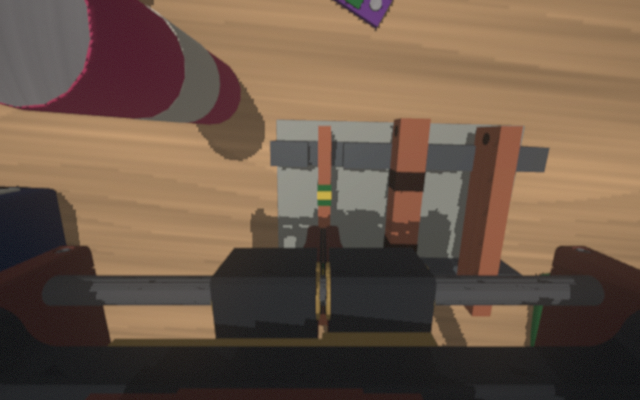

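The close-up shows the closed fingertips still above the GY bar's top, at (322,228), although the reported TCP z is 38 mm. I'll measure where the visible fingers really end.

```bash
python3 - <<'E'
from h import *
p,R=tool()
for n in('wrist','side','top'):
    c=cal(n); im,d,W=cloud(n,c); T=(W-p)@R; 
    m=(abs(T[...,0])<40)&(abs(T[...,1])<14)&(T[...,2]<-31)&(T[...,2]>-110)
    q=T[m]; print(n,len(q)); 
    if len(q):
        for z0 in range(-32,-110,-6):
            k=q[(q[:,2]<=z0)&(q[:,2]>z0-6)]
            if len(k): print(z0,len(k),k.min(0).round(1),k.max(0).round(1))
E
```

```text
wrist 1035
-38 74 [ -9.3 -11.1 -44. ] [  8.2  -8.9 -38.5]
-44 105 [ -9.6 -11.3 -49.9] [  8.5  -8.8 -44. ]
-50 119 [ -9.4 -11.4 -55.9] [  8.3  -9.  -50. ]
-56 141 [ -9.7 -11.3 -61.9] [  8.6  -8.8 -56. ]
-62 142 [ -9.7 -11.2 -68. ] [  8.5  -8.9 -62. ]
-68 162 [-10.3 -11.2 -73.9] [  9.2  -8.8 -68. ]
-74 68 [ -3.2 -11.6 -80. ] [  5.5  -8.1 -74. ]
-80 93 [ -3.1 -11.1 -85.9] [  2.   -2.1 -80. ]
-86 42 [ -3.  -11.3 -91.8] [  1.9  -3.2 -86. ]
-92 63 [ -1.6  -9.5 -97.8] [  0.5  10.7 -92. ]
-104 26 [  -2.3    3.6 -109.9] [   1.2   10.  -108. ]
side 344
-38 20 [-10.2  -9.8 -43.9] [  7.9  12.7 -39.5]
-44 44 [-11.3  -9.8 -50. ] [ 10.1  12.6 -44.2]
-50 38 [-11.3  -9.2 -55.9] [  9.6  13.3 -50.3]
-56 34 [-10.9  -5.1 -61.5] [  5.2  12.8 -56.1]
-62 31 [-11.   -2.4 -67.8] [  6.8  12.7 -62.1]
-68 33 [-11.6  -1.5 -73.8] [  8.7  12.6 -68.3]
-74 31 [-13.7  -0.8 -79.9] [  9.5  12.9 -74.1]
-80 35 [-13.6  -1.9 -85.9] [ 10.1  13.  -80. ]
-86 33 [-14.6   1.4 -91.8] [ 11.   12.6 -86.1]
-92 26 [-15.    5.3 -97.8] [  6.4  12.8 -92.4]
-98 14 [ -15.5    7.7 -103.8] [  4.5  13.1 -98. ]
-104 5 [ -15.6   11.8 -105.9] [  -4.9   13.2 -104.7]
top 0
```

Two cameras agree that the fingertips sit about 38.5 mm short of the reported TCP, while the sideways position is right. From here I'll take true tip z as reported z + 38.5. Opening, going lower and grasping.

```bash
python3 -m inch '[{"tx":0,"ty":0,"tz":0,"ax":0,"ay":0,"az":0,"jaw":0.4},{"tx":0,"ty":0,"tz":0,"ax":0,"ay":0,"az":0,"jaw":0.4},{"tx":0,"ty":0,"tz":0,"ax":0,"ay":0,"az":0,"jaw":0.4},{"tx":0,"ty":0,"tz":1,"ax":0,"ay":0,"az":0,"jaw":0.4},{"tx":0,"ty":0,"tz":1,"ax":0,"ay":0,"az":0,"jaw":0.4},{"tx":0,"ty":0,"tz":1,"ax":0,"ay":0,"az":0,"jaw":0.4},{"tx":0,"ty":0,"tz":0,"ax":0,"ay":0,"az":0,"jaw":0.4}]'
python3 -m inch '[{"tx":0,"ty":0,"tz":0.85,"ax":0,"ay":0,"az":0,"jaw":0.4},{"tx":0,"ty":0,"tz":0,"ax":0,"ay":0,"az":0,"jaw":0.4},{"tx":0,"ty":0,"tz":0,"ax":0,"ay":0,"az":0,"jaw":0},{"tx":0,"ty":0,"tz":0,"ax":0,"ay":0,"az":0,"jaw":0},{"tx":0,"ty":0,"tz":0,"ax":0,"ay":0,"az":0,"jaw":0},{"tx":0,"ty":0,"tz":0,"ax":0,"ay":0,"az":0,"jaw":0},{"tx":0,"ty":0,"tz":0,"ax":0,"ay":0,"az":0,"jaw":0}]'
```

```text
t: 7.9
ee_pos: [505.4, 311.9, 6.8]
orientation: [2.317, -2.118, -0.001]
ft_force: [0.6, 0.7, -0.1]
width: 35.4
t: 8.78
ee_pos: [506.4, 312.4, -0.2]
orientation: [-2.318, 2.12, -0.0]
ft_force: [-0.9, -0.9, 2.5]
width: 7.9
```

Gripped at 7.9 mm. Lifting and carrying to the green-yellow support.

```bash
python3 -m inch '[{"tx":0,"ty":0,"tz":-1.5,"ax":0,"ay":0,"az":0,"jaw":0},{"tx":0,"ty":0,"tz":-3,"ax":0,"ay":0,"az":0,"jaw":0},{"tx":0,"ty":0,"tz":-3.5,"ax":0,"ay":0,"az":0,"jaw":0},{"tx":0,"ty":0,"tz":-3,"ax":0,"ay":0,"az":0,"jaw":0},{"tx":0,"ty":0,"tz":-1,"ax":0,"ay":0,"az":0,"jaw":0},{"tx":1.69,"ty":-0.2,"tz":0,"ax":0,"ay":0,"az":0,"jaw":0},{"tx":3,"ty":-0.4,"tz":0,"ax":0,"ay":0,"az":0,"jaw":0},{"tx":4,"ty":-0.5,"tz":0,"ax":0,"ay":0,"az":0,"jaw":0},{"tx":5,"ty":-0.6,"tz":0,"ax":0,"ay":0,"az":0,"jaw":0},{"tx":5,"ty":-0.6,"tz":0,"ax":0,"ay":0,"az":0,"jaw":0},{"tx":5,"ty":-0.6,"tz":0,"ax":0,"ay":0,"az":0,"jaw":0}]'
python3 -m inch '[{"tx":5,"ty":-0.6,"tz":0,"ax":0,"ay":0,"az":0,"jaw":0},{"tx":5,"ty":-0.6,"tz":0,"ax":0,"ay":0,"az":0,"jaw":0},{"tx":5,"ty":-0.6,"tz":0,"ax":0,"ay":0,"az":0,"jaw":0},{"tx":4,"ty":-0.6,"tz":0,"ax":0,"ay":0,"az":0,"jaw":0},{"tx":3,"ty":-0.5,"tz":0,"ax":0,"ay":0,"az":0,"jaw":0},{"tx":1,"ty":-0.3,"tz":0,"ax":0,"ay":0,"az":0,"jaw":0},{"tx":0.2,"ty":-0.47,"tz":0,"ax":0,"ay":0,"az":0,"jaw":0},{"tx":0,"ty":0,"tz":0,"ax":0,"ay":0,"az":6.7,"jaw":0},{"tx":0,"ty":0,"tz":0,"ax":0,"ay":0,"az":6.65,"jaw":0},{"tx":0,"ty":0,"tz":0,"ax":0,"ay":0,"az":0,"jaw":0},{"tx":0,"ty":0,"tz":0,"ax":0,"ay":0,"az":0,"jaw":0}]'
python3 - <<'E'
from h import *
p,R=tool(); print(p,np.degrees(np.arctan2(R[1,0],R[0,0])))
c=cal('wrist'); im,d,W=cloud('wrist',c); save('w5',im); T=(W-p)@R
for th in('bar_pe',):
    for m in masks_of('wrist',th):
        if m['score']>.2:
            q=T[m['pixels']]; q=q[~np.isnan(q[:,0])]; print(th,round(m['score'],2),np.round(m['location']),np.percentile(q,[2,50,98],axis=0).round(1).tolist())
m=(abs(T[...,0])<8)&(abs(T[...,1])<90)&(T[...,2]>-35)&(T[...,2]<-15); q=T[m]; print(len(q),q.min(0),q.max(0),q.mean(0)); f=q[q[:,1]<-15]; print(np.polyfit(f[:,1],f[:,0],1),np.polyfit(f[:,1],f[:,2],1))
E
```

```text
t: 10.15
ee_pos: [555.0, 76.3, 117.8]
orientation: [2.317, -2.118, -0.003]
ft_force: [0.6, 0.3, -3.9]
width: 8.0
t: 11.52
ee_pos: [613.5, -148.0, 119.4]
orientation: [2.06, -2.371, -0.001]
ft_force: [0.3, 0.5, -3.8]
width: 7.7
[ 613.51894867 -148.01907409  119.38267871] -98.03190343949619
bar_pe 0.89 [324. 211.] [[-4.2, -68.3, -66.4], [-0.2, -26.3, -65.1], [3.5, 46.0, -63.7]]
bar_pe 0.51 [262. 185.] [[-94.3, -66.0, 66.9], [-68.3, -7.6, 107.8], [-42.9, 55.3, 111.7]]Traceback (most recent call last):
  File "<stdin>", line 8, in <module>
    return umr_minimum(a, axis, None, out, keepdims, initial, where)
ValueError: zero-size array to reduction operation minimum which has no identity
```

```bash
python3 -m inch '[{"tx":0,"ty":0.5,"tz":2,"ax":0,"ay":0,"az":0.2,"jaw":0},{"tx":0,"ty":0,"tz":3,"ax":0,"ay":0,"az":0,"jaw":0},{"tx":0,"ty":0,"tz":2.5,"ax":0,"ay":0,"az":0,"jaw":0},{"tx":0,"ty":0,"tz":1.2,"ax":0,"ay":0,"az":0,"jaw":0},{"tx":0,"ty":0,"tz":0.6,"ax":0,"ay":0,"az":0,"jaw":0},{"tx":0,"ty":0,"tz":0.5,"ax":0,"ay":0,"az":0,"jaw":0},{"tx":0,"ty":0,"tz":0,"ax":0,"ay":0,"az":0,"jaw":0},{"tx":0,"ty":0,"tz":0,"ax":0,"ay":0,"az":0,"jaw":0}]'
python3 -m inch '[{"tx":-0.2,"ty":0,"tz":0,"ax":0,"ay":0,"az":0,"jaw":0},{"tx":-0.1,"ty":0,"tz":0,"ax":0,"ay":0,"az":0,"jaw":0},{"tx":-0.1,"ty":0,"tz":0,"ax":0,"ay":0,"az":0,"jaw":0},{"tx":-0.1,"ty":0,"tz":0,"ax":0,"ay":0,"az":0,"jaw":0},{"tx":0,"ty":0,"tz":0,"ax":0,"ay":0,"az":0,"jaw":0},{"tx":0,"ty":0,"tz":0,"ax":0,"ay":0,"az":0,"jaw":0}]'
```

```text
t: 12.62
ee_pos: [609.2, -148.2, 22.2]
orientation: [-2.052, 2.378, -0.001]
ft_force: [-0.2, -0.9, -4.2]
width: 8.0
t: 13.38
ee_pos: [609.5, -143.1, 21.6]
orientation: [2.053, -2.378, -0.0]
ft_force: [0.2, -1.1, -4.7]
width: 8.0
```

```bash
for i in 1; do :; done; python3 -m inch '[{"tx":-0.1,"ty":0,"tz":0,"ax":0,"ay":0,"az":0,"jaw":0},{"tx":0,"ty":0,"tz":0,"ax":0,"ay":0,"az":0,"jaw":0}]'
python3 -m inch '[{"tx":-0.07,"ty":0,"tz":0,"ax":0,"ay":0,"az":0,"jaw":0},{"tx":0,"ty":0,"tz":0,"ax":0,"ay":0,"az":0,"jaw":0}]'
python3 -m inch '[{"tx":-0.05,"ty":0,"tz":0,"ax":0,"ay":0,"az":0,"jaw":0},{"tx":0,"ty":0,"tz":0,"ax":0,"ay":0,"az":0,"jaw":0}]'
```

```text
t: 13.62
ee_pos: [609.6, -142.1, 21.6]
orientation: [2.053, -2.378, -0.0]
ft_force: [-0.4, -0.7, -5.5]
width: 8.3
t: 13.88
ee_pos: [609.7, -141.4, 21.6]
orientation: [2.053, -2.378, -0.0]
ft_force: [-0.2, 0.4, -4.7]
width: 7.8
t: 14.12
ee_pos: [609.8, -140.9, 21.6]
orientation: [-2.053, 2.378, -0.0]
ft_force: [-0.0, -0.7, -4.7]
width: 7.8
```

```bash
python3 -m inch '[{"tx":-0.05,"ty":0,"tz":0,"ax":0,"ay":0,"az":0,"jaw":0},{"tx":0,"ty":0,"tz":0,"ax":0,"ay":0,"az":0,"jaw":0}]'
python3 -m inch '[{"tx":-0.05,"ty":0,"tz":0,"ax":0,"ay":0,"az":0,"jaw":0},{"tx":0,"ty":0,"tz":0,"ax":0,"ay":0,"az":0,"jaw":0}]'

```

```text
t: 14.38
ee_pos: [609.9, -140.6, 21.6]
orientation: [2.052, -2.378, 0.0]
ft_force: [-0.8, -0.5, -4.9]
width: 7.7
t: 14.62
ee_pos: [609.9, -140.5, 21.6]
orientation: [2.052, -2.378, 0.001]
ft_force: [-1.4, -4.1, -3.4]
width: 7.9
```

```bash
python3 -m inch '[{"tx":-0.05,"ty":0,"tz":0,"ax":0,"ay":0,"az":0,"jaw":0},{"tx":0,"ty":0,"tz":0,"ax":0,"ay":0,"az":0,"jaw":0}]'

```

```text
t: 14.88
ee_pos: [609.8, -140.5, 21.6]
orientation: [2.052, -2.377, 0.001]
ft_force: [-0.6, -6.2, -4.6]
width: 7.8
```

Wall felt at y = -140.55, with the force rising to 6 N. Backing off 7 mm net to the slot middle and descending gently.

```bash
python3 -m inch '[{"tx":0.4,"ty":0,"tz":0,"ax":0,"ay":0,"az":0,"jaw":0},{"tx":0.41,"ty":0,"tz":0,"ax":0,"ay":0,"az":0,"jaw":0},{"tx":0,"ty":0,"tz":0,"ax":0,"ay":0,"az":0,"jaw":0},{"tx":0,"ty":0,"tz":0.5,"ax":0,"ay":0,"az":0,"jaw":0},{"tx":0,"ty":0,"tz":0.5,"ax":0,"ay":0,"az":0,"jaw":0},{"tx":0,"ty":0,"tz":0.5,"ax":0,"ay":0,"az":0,"jaw":0},{"tx":0,"ty":0,"tz":0.3,"ax":0,"ay":0,"az":0,"jaw":0},{"tx":0,"ty":0,"tz":0.2,"ax":0,"ay":0,"az":0,"jaw":0},{"tx":0,"ty":0,"tz":0,"ax":0,"ay":0,"az":0,"jaw":0},{"tx":0,"ty":0,"tz":0,"ax":0,"ay":0,"az":0,"jaw":0}]'
python3 -m inch '[{"tx":0,"ty":0,"tz":0.15,"ax":0,"ay":0,"az":0,"jaw":0},{"tx":0,"ty":0,"tz":0.15,"ax":0,"ay":0,"az":0,"jaw":0},{"tx":0,"ty":0,"tz":0,"ax":0,"ay":0,"az":0,"jaw":0},{"tx":0,"ty":0,"tz":0,"ax":0,"ay":0,"az":0,"jaw":0}]'

```

```text
t: 16.12
ee_pos: [608.9, -147.5, 1.7]
orientation: [-2.052, 2.378, -0.0]
ft_force: [0.7, -0.3, -3.8]
width: 7.7
t: 16.62
ee_pos: [608.8, -147.5, -1.4]
orientation: [2.053, -2.378, -0.0]
ft_force: [0.9, 1.0, -4.2]
width: 7.8
```

```bash
python3 -m inch '[{"tx":0,"ty":0,"tz":0.1,"ax":0,"ay":0,"az":0,"jaw":0},{"tx":0,"ty":0,"tz":0.1,"ax":0,"ay":0,"az":0,"jaw":0},{"tx":0,"ty":0,"tz":0,"ax":0,"ay":0,"az":0,"jaw":0}]'
python3 -m inch '[{"tx":0,"ty":0,"tz":0.2,"ax":0,"ay":0,"az":0,"jaw":0},{"tx":0,"ty":0,"tz":0.1,"ax":0,"ay":0,"az":0,"jaw":0},{"tx":0,"ty":0,"tz":0,"ax":0,"ay":0,"az":0,"jaw":0}]'
python3 -m inch '[{"tx":0,"ty":0,"tz":0.2,"ax":0,"ay":0,"az":0,"jaw":0},{"tx":0,"ty":0,"tz":0.1,"ax":0,"ay":0,"az":0,"jaw":0},{"tx":0,"ty":0,"tz":0,"ax":0,"ay":0,"az":0,"jaw":0}]'

```

```text
t: 17.0
ee_pos: [608.7, -147.4, -3.5]
orientation: [2.053, -2.378, -0.0]
ft_force: [-0.7, -0.2, -3.7]
width: 7.6
t: 17.38
ee_pos: [608.7, -147.4, -6.6]
orientation: [2.052, -2.378, -0.0]
ft_force: [0.4, 0.5, -4.1]
width: 7.7
t: 17.75
ee_pos: [608.7, -147.5, -9.5]
orientation: [2.052, -2.378, -0.0]
ft_force: [0.5, -0.6, -4.2]
width: 7.9
```

```bash
python3 -m inch '[{"tx":0,"ty":0,"tz":0.1,"ax":0,"ay":0,"az":0,"jaw":0},{"tx":0,"ty":0,"tz":0.08,"ax":0,"ay":0,"az":0,"jaw":0},{"tx":0,"ty":0,"tz":0,"ax":0,"ay":0,"az":0,"jaw":0}]'
python3 -m inch '[{"tx":0,"ty":0,"tz":0.05,"ax":0,"ay":0,"az":0,"jaw":0},{"tx":0,"ty":0,"tz":0,"ax":0,"ay":0,"az":0,"jaw":0}]'
python3 -m inch '[{"tx":0,"ty":0,"tz":0.05,"ax":0,"ay":0,"az":0,"jaw":0},{"tx":0,"ty":0,"tz":0,"ax":0,"ay":0,"az":0,"jaw":0}]'

```

```text
t: 18.12
ee_pos: [608.7, -147.5, -11.3]
orientation: [2.052, -2.378, -0.0]
ft_force: [-0.7, 0.2, -3.7]
width: 7.5
t: 18.38
ee_pos: [608.8, -147.4, -11.8]
orientation: [2.052, -2.378, -0.0]
ft_force: [-0.3, -0.2, -3.5]
width: 7.6
t: 18.62
ee_pos: [608.9, -147.5, -12.1]
orientation: [-2.052, 2.378, -0.0]
ft_force: [0.0, -0.0, -4.3]
width: 7.3
```

```bash
python3 -m inch '[{"tx":0,"ty":0,"tz":0.05,"ax":0,"ay":0,"az":0,"jaw":0},{"tx":0,"ty":0,"tz":0,"ax":0,"ay":0,"az":0,"jaw":0}]'
python3 -m inch '[{"tx":0,"ty":0,"tz":0.05,"ax":0,"ay":0,"az":0,"jaw":0},{"tx":0,"ty":0,"tz":0,"ax":0,"ay":0,"az":0,"jaw":0}]'

```

```text
t: 18.88
ee_pos: [608.9, -147.5, -12.2]
orientation: [-2.052, 2.378, -0.0]
ft_force: [-2.6, -0.5, 3.4]
width: 7.8
t: 19.12
ee_pos: [608.9, -147.5, -12.3]
orientation: [-2.052, 2.378, -0.0]
ft_force: [-3.8, 0.7, 9.2]
width: 8.0
```

Bottomed at the expected height with a gentle 9 N. Releasing and lifting straight up.

```bash
python3 -m inch '[{"tx":0,"ty":0,"tz":-0.05,"ax":0,"ay":0,"az":0,"jaw":0.3},{"tx":0,"ty":0,"tz":0,"ax":0,"ay":0,"az":0,"jaw":0.3},{"tx":0,"ty":0,"tz":0,"ax":0,"ay":0,"az":0,"jaw":0.3},{"tx":0,"ty":0,"tz":-1,"ax":0,"ay":0,"az":0,"jaw":0.3},{"tx":0,"ty":0,"tz":-2,"ax":0,"ay":0,"az":0,"jaw":0.3},{"tx":0,"ty":0,"tz":-4,"ax":0,"ay":0,"az":0,"jaw":0.4},{"tx":0,"ty":0,"tz":-5,"ax":0,"ay":0,"az":0,"jaw":0.4},{"tx":0,"ty":0,"tz":-4,"ax":0,"ay":0,"az":0,"jaw":0.4},{"tx":0,"ty":0,"tz":0,"ax":0,"ay":0,"az":0,"jaw":0.4},{"tx":0,"ty":0,"tz":0,"ax":0,"ay":0,"az":0,"jaw":0.4}]'
python3 - <<'E'
from h import *
p,R=tool(); print(p,np.degrees(np.arctan2(R[1,0],R[0,0])))
c=cal('wrist'); im,d,W=cloud('wrist',c); save('w6',cv2.resize(im[60:260,150:480],None,fx=2.2,fy=2.2)); np.savez('pics/w6',im=im,W=W)
q=W[(W[...,2]>47)&(W[...,2]<58)&(abs(W[...,0]-608)<85)]
a=np.radians(-8.2);ex=np.array([np.cos(a),np.sin(a)]);ey=np.array([-ex[1],ex[0]])
l=(q[:,:2]-[607.3,-148.5]); x=l@ex;y=l@ey
for n,k in(('pe',abs(y-1.5)<7),('wallpe',(y>9)&(y<25)),('wall l',(y>70)&(y<95)),('n',(y<-55)&(y>-85))):
    print(n,k.sum(),rect(q[k]) if k.sum()>5 else '',x[k].min(),x[k].max(),np.percentile(y[k],[5,50,95]),np.median(q[k,2]))
E
```

```text
t: 20.38
ee_pos: [608.6, -147.4, 147.8]
orientation: [-2.052, 2.378, -0.001]
ft_force: [0.2, 0.4, 0.5]
width: 35.0
[ 608.56505507 -147.43614137  147.8246395 ] -98.4139711407903
pe 983 (array([ 608.8, -147. ]), array([  8. , 137.9]), -8.24) -67.7331765786485 70.20298143087012 [-2.23427976  1.20970838  5.38812618] 52.89426827420497
wallpe 242 (array([ 610.6, -131.8]), array([  8.9, 106. ]), -8.37) -52.07789768658939 53.932773196472574 [12.57598194 16.97781323 21.25719581] 52.73863779544129
wall l 275 (array([618.5, -68.2]), array([  9.6, 109. ]), -8.51) -54.85971704747475 54.13846523250184 [76.52674496 80.40050567 85.0266349 ] 52.50471580965988
n 1721 (array([ 595.4, -213.5]), array([ 22., 135.]), -8.2) -69.9920931866805 64.99072083252088 [-75.74551583 -68.40591359 -61.67041098] 52.894559921888145
```

View pics/w6.png

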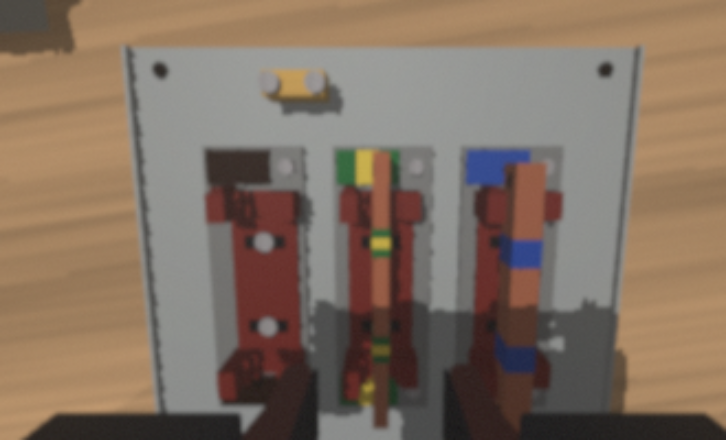

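The crop shows the GY bar seated at (381,290), parallel to the blue bar, top at z 52.9 as expected. Next is the brown bar.

```bash
python3 -m inch '[{"tx":-4.78,"ty":1.865,"tz":0,"ax":0,"ay":0,"az":0,"jaw":0.4},{"tx":-4.78,"ty":1.865,"tz":0,"ax":0,"ay":0,"az":0,"jaw":0.4},{"tx":-4.78,"ty":1.865,"tz":0,"ax":0,"ay":0,"az":0,"jaw":0.4},{"tx":-4.78,"ty":1.865,"tz":0,"ax":0,"ay":0,"az":0,"jaw":0.4},{"tx":-4.78,"ty":1.865,"tz":0,"ax":0,"ay":0,"az":0,"jaw":0.4},{"tx":-4.78,"ty":1.865,"tz":0,"ax":0,"ay":0,"az":0,"jaw":0.4},{"tx":-4.78,"ty":1.865,"tz":0,"ax":0,"ay":0,"az":0,"jaw":0.4},{"tx":-4.78,"ty":1.865,"tz":0,"ax":0,"ay":0,"az":0,"jaw":0.4},{"tx":0,"ty":0,"tz":0,"ax":0,"ay":0,"az":-6.3,"jaw":0.4},{"tx":0,"ty":0,"tz":0,"ax":0,"ay":0,"az":-6.05,"jaw":0.4},{"tx":0,"ty":0,"tz":0,"ax":0,"ay":0,"az":0,"jaw":0.4},{"tx":0,"ty":0,"tz":0,"ax":0,"ay":0,"az":0,"jaw":0.4}]'
python3 - <<'E'
from h import *
p,R=tool(); print(p,np.degrees(np.arctan2(R[1,0],R[0,0])))
c=cal('wrist'); im,d,W=cloud('wrist',c); 
for m in masks_of('wrist','bar_l')+masks_of('wrist','bar_n'):
    if m['score']>.2:
        q=W[m['pixels']]; q=q[~np.isnan(q[:,0])]; t=q[abs(q[:,2]-45)<4]
        if len(t)>10: print(round(m['score'],2),np.round(m['location']),rect(t)); print('tool coords',((np.append(rect(t)[0],45)-p)@R).round(1))
E
```

```text
t: 21.92
ee_pos: [516.7, 252.3, 146.5]
orientation: [2.293, -2.146, -0.001]
ft_force: [0.0, -0.6, 0.1]
width: 35.4
[516.72219958 252.26329906 146.48646296] -86.19627669942045
```

```bash
python3 -m inch '[{"tx":0,"ty":0,"tz":4,"ax":0,"ay":0,"az":0,"jaw":0.4},{"tx":0,"ty":0,"tz":5,"ax":0,"ay":0,"az":0,"jaw":0.4},{"tx":0,"ty":0,"tz":3,"ax":0,"ay":0,"az":0,"jaw":0.4},{"tx":0,"ty":0,"tz":1.5,"ax":0,"ay":0,"az":0,"jaw":0.4},{"tx":0,"ty":0,"tz":1,"ax":0,"ay":0,"az":0,"jaw":0.4},{"tx":0,"ty":0,"tz":1,"ax":0,"ay":0,"az":0,"jaw":0.4},{"tx":0,"ty":0,"tz":0,"ax":0,"ay":0,"az":0,"jaw":0.4},{"tx":0,"ty":0,"tz":0,"ax":0,"ay":0,"az":0,"jaw":0.4}]'

```

```text
t: 23.08
ee_pos: [517.7, 252.9, -7.1]
orientation: [-2.296, 2.143, -0.001]
ft_force: [0.3, -0.6, -0.6]
width: 35.4
```

```bash
python3 -m inch '[{"tx":0,"ty":0,"tz":0.8,"ax":0,"ay":0,"az":0,"jaw":0.4},{"tx":0,"ty":0,"tz":0.6,"ax":0,"ay":0,"az":0,"jaw":0.4},{"tx":0,"ty":0,"tz":0,"ax":0,"ay":0,"az":0,"jaw":0.4},{"tx":0,"ty":0,"tz":0,"ax":0,"ay":0,"az":0,"jaw":0},{"tx":0,"ty":0,"tz":0,"ax":0,"ay":0,"az":0,"jaw":0},{"tx":0,"ty":0,"tz":0,"ax":0,"ay":0,"az":0,"jaw":0},{"tx":0,"ty":0,"tz":0,"ax":0,"ay":0,"az":0,"jaw":0},{"tx":0,"ty":0,"tz":0,"ax":0,"ay":0,"az":0,"jaw":0}]'

```

```text
t: 24.08
ee_pos: [517.3, 252.6, -21.6]
orientation: [-2.296, 2.144, -0.0]
ft_force: [0.6, -0.8, 0.6]
width: 19.8
```

Gripped at 19.8 mm. Carrying to the brown support.

```bash
python3 -m inch '[{"tx":0,"ty":0,"tz":-1.5,"ax":0,"ay":0,"az":0,"jaw":0},{"tx":0,"ty":0,"tz":-3,"ax":0,"ay":0,"az":0,"jaw":0},{"tx":0,"ty":0,"tz":-3.5,"ax":0,"ay":0,"az":0,"jaw":0},{"tx":0,"ty":0,"tz":-3,"ax":0,"ay":0,"az":0,"jaw":0},{"tx":0,"ty":0,"tz":-1.1,"ax":0,"ay":0,"az":0,"jaw":0},{"tx":1.7,"ty":-0.4,"tz":0,"ax":0,"ay":0,"az":0,"jaw":0},{"tx":3,"ty":-0.7,"tz":0,"ax":0,"ay":0,"az":0,"jaw":0},{"tx":4,"ty":-0.9,"tz":0,"ax":0,"ay":0,"az":0,"jaw":0},{"tx":5,"ty":-1,"tz":0,"ax":0,"ay":0,"az":0,"jaw":0},{"tx":5,"ty":-1,"tz":0,"ax":0,"ay":0,"az":0,"jaw":0},{"tx":5,"ty":-1,"tz":0,"ax":0,"ay":0,"az":0,"jaw":0}]'
python3 -m inch '[{"tx":4.5,"ty":-0.9,"tz":0,"ax":0,"ay":0,"az":0,"jaw":0},{"tx":3.5,"ty":-0.7,"tz":0,"ax":0,"ay":0,"az":0,"jaw":0},{"tx":2,"ty":-0.5,"tz":0,"ax":0,"ay":0,"az":0,"jaw":0},{"tx":0.97,"ty":-0.4,"tz":0,"ax":0,"ay":0,"az":0,"jaw":0},{"tx":0,"ty":0,"tz":0,"ax":0,"ay":0,"az":6.2,"jaw":0},{"tx":0,"ty":0,"tz":0,"ax":0,"ay":0,"az":6,"jaw":0},{"tx":0,"ty":0,"tz":0,"ax":0,"ay":0,"az":0,"jaw":0},{"tx":0,"ty":0,"tz":0,"ax":0,"ay":0,"az":0,"jaw":0}]'
python3 - <<'E'
from h import *
p,R=tool(); print(p,np.degrees(np.arctan2(R[1,0],R[0,0])))
c=cal('wrist'); im,d,W=cloud('wrist',c); T=(W-p)@R
q=T[(abs(T[...,0])<11)&(abs(T[...,1])<90)&(T[...,2]>-76)&(T[...,2]<-58)]; print(len(q),np.percentile(q,[1,50,99],axis=0).round(1).tolist()); f=q[q[:,1]<-16]; print(rect(f),np.median(f,0),np.polyfit(f[:,1],f[:,2],1))
E
```

```text
t: 25.45
ee_pos: [582.2, 17.1, 97.6]
orientation: [2.295, -2.143, -0.003]
ft_force: [0.1, 1.2, -5.6]
width: 19.9
t: 26.45
ee_pos: [615.6, -87.4, 99.1]
orientation: [2.059, -2.373, -0.001]
ft_force: [0.8, 0.4, -4.6]
width: 19.9
[615.62274392 -87.44408936  99.09499492] -98.0983650448941
7392 [[-10.3, -68.7, -69.4], [-0.6, -26.1, -66.6], [9.6, 46.4, -65.1]]
(array([ -0.4, -42.6]), array([20.9, 53.2]), -89.94) [ -0.63043214 -44.24399639 -66.57143561] [-8.54669397e-03 -6.69496317e+01]
```

```bash
python3 -m inch '[{"tx":0,"ty":0,"tz":2,"ax":0,"ay":0,"az":0.2,"jaw":0},{"tx":0,"ty":0,"tz":3,"ax":0,"ay":0,"az":0,"jaw":0},{"tx":0,"ty":0,"tz":2.5,"ax":0,"ay":0,"az":0,"jaw":0},{"tx":0,"ty":0,"tz":1.2,"ax":0,"ay":0,"az":0,"jaw":0},{"tx":0,"ty":0,"tz":0.6,"ax":0,"ay":0,"az":0,"jaw":0},{"tx":0,"ty":0,"tz":0.5,"ax":0,"ay":0,"az":0,"jaw":0},{"tx":0,"ty":0,"tz":0,"ax":0,"ay":0,"az":0,"jaw":0},{"tx":0,"ty":0,"tz":0,"ax":0,"ay":0,"az":0,"jaw":0}]'
python3 -m inch '[{"tx":-0.15,"ty":0,"tz":0,"ax":0,"ay":0,"az":0,"jaw":0},{"tx":-0.1,"ty":0,"tz":0,"ax":0,"ay":0,"az":0,"jaw":0},{"tx":0,"ty":0,"tz":0,"ax":0,"ay":0,"az":0,"jaw":0},{"tx":0,"ty":0,"tz":0,"ax":0,"ay":0,"az":0,"jaw":0}]'
```

```text
t: 27.5
ee_pos: [616.3, -88.2, 1.9]
orientation: [-2.051, 2.379, -0.001]
ft_force: [0.5, 0.2, -4.6]
width: 20.1
t: 28.0
ee_pos: [616.2, -85.6, 1.3]
orientation: [-2.052, 2.379, -0.0]
ft_force: [-0.5, -0.6, -4.7]
width: 20.2
```

```bash
python3 -m inch '[{"tx":-0.07,"ty":0,"tz":0,"ax":0,"ay":0,"az":0,"jaw":0},{"tx":0,"ty":0,"tz":0,"ax":0,"ay":0,"az":0,"jaw":0}]'
python3 -m inch '[{"tx":-0.06,"ty":0,"tz":0,"ax":0,"ay":0,"az":0,"jaw":0},{"tx":0,"ty":0,"tz":0,"ax":0,"ay":0,"az":0,"jaw":0}]'
```

```text
t: 28.25
ee_pos: [616.3, -84.9, 1.3]
orientation: [-2.051, 2.379, 0.0]
ft_force: [-0.7, -0.5, -4.1]
width: 19.6
t: 28.5
ee_pos: [616.4, -84.3, 1.3]
orientation: [2.052, -2.379, -0.0]
ft_force: [-0.4, 0.5, -4.8]
width: 20.1
```

```bash
python3 -m inch '[{"tx":-0.05,"ty":0,"tz":0,"ax":0,"ay":0,"az":0,"jaw":0},{"tx":0,"ty":0,"tz":0,"ax":0,"ay":0,"az":0,"jaw":0}]'
python3 -m inch '[{"tx":-0.05,"ty":0,"tz":0,"ax":0,"ay":0,"az":0,"jaw":0},{"tx":0,"ty":0,"tz":0,"ax":0,"ay":0,"az":0,"jaw":0}]'
python3 -m inch '[{"tx":-0.04,"ty":0,"tz":0,"ax":0,"ay":0,"az":0,"jaw":0},{"tx":0,"ty":0,"tz":0,"ax":0,"ay":0,"az":0,"jaw":0}]'
```

```text
t: 28.75
ee_pos: [616.4, -83.8, 1.3]
orientation: [2.052, -2.379, -0.0]
ft_force: [0.8, -0.2, -5.3]
width: 19.8
t: 29.0
ee_pos: [616.5, -83.3, 1.2]
orientation: [2.052, -2.379, -0.0]
ft_force: [0.3, -0.9, -5.2]
width: 19.7
t: 29.25
ee_pos: [616.6, -83.0, 1.3]
orientation: [-2.051, 2.379, -0.0]
ft_force: [-0.3, -0.6, -4.5]
width: 19.8
```

```bash
python3 -m inch '[{"tx":-0.05,"ty":0,"tz":0,"ax":0,"ay":0,"az":0,"jaw":0},{"tx":0,"ty":0,"tz":0,"ax":0,"ay":0,"az":0,"jaw":0}]'
python3 -m inch '[{"tx":-0.04,"ty":0,"tz":0,"ax":0,"ay":0,"az":0,"jaw":0},{"tx":0,"ty":0,"tz":0,"ax":0,"ay":0,"az":0,"jaw":0}]'
```

```text
t: 29.5
ee_pos: [616.6, -82.9, 1.3]
orientation: [2.051, -2.379, 0.001]
ft_force: [-0.3, -4.2, -4.3]
width: 19.9
t: 29.75
ee_pos: [616.6, -82.9, 1.3]
orientation: [2.051, -2.379, 0.001]
ft_force: [0.2, -5.9, -4.9]
width: 19.7
```

Wall felt at y = -82.9 (6 N). Backing off 1 mm net and lowering.

```bash
python3 -m inch '[{"tx":0.19,"ty":0,"tz":0,"ax":0,"ay":0,"az":0,"jaw":0},{"tx":0,"ty":0,"tz":0,"ax":0,"ay":0,"az":0,"jaw":0},{"tx":0,"ty":0,"tz":0.3,"ax":0,"ay":0,"az":0,"jaw":0},{"tx":0,"ty":0,"tz":0.3,"ax":0,"ay":0,"az":0,"jaw":0},{"tx":0,"ty":0,"tz":0.1,"ax":0,"ay":0,"az":0,"jaw":0},{"tx":0,"ty":0,"tz":0,"ax":0,"ay":0,"az":0,"jaw":0}]'
python3 -m inch '[{"tx":0,"ty":0,"tz":0.1,"ax":0,"ay":0,"az":0,"jaw":0},{"tx":0,"ty":0,"tz":0.1,"ax":0,"ay":0,"az":0,"jaw":0},{"tx":0,"ty":0,"tz":0,"ax":0,"ay":0,"az":0,"jaw":0}]'
python3 -m inch '[{"tx":0,"ty":0,"tz":0.1,"ax":0,"ay":0,"az":0,"jaw":0},{"tx":0,"ty":0,"tz":0.1,"ax":0,"ay":0,"az":0,"jaw":0},{"tx":0,"ty":0,"tz":0,"ax":0,"ay":0,"az":0,"jaw":0}]'
```

```text
t: 30.5
ee_pos: [616.3, -83.9, -5.9]
orientation: [2.051, -2.379, -0.0]
ft_force: [0.2, 0.6, -4.5]
width: 19.6
t: 30.88
ee_pos: [616.4, -83.9, -7.8]
orientation: [2.051, -2.379, -0.0]
ft_force: [-0.3, 0.7, -5.4]
width: 20.1
t: 31.25
ee_pos: [616.3, -83.9, -9.9]
orientation: [2.051, -2.379, -0.0]
ft_force: [0.1, -0.3, -5.5]
width: 19.7
```

```bash
python3 -m inch '[{"tx":0,"ty":0,"tz":0.1,"ax":0,"ay":0,"az":0,"jaw":0},{"tx":0,"ty":0,"tz":0.1,"ax":0,"ay":0,"az":0,"jaw":0},{"tx":0,"ty":0,"tz":0,"ax":0,"ay":0,"az":0,"jaw":0}]'
python3 -m inch '[{"tx":0,"ty":0,"tz":0.08,"ax":0,"ay":0,"az":0,"jaw":0},{"tx":0,"ty":0,"tz":0.04,"ax":0,"ay":0,"az":0,"jaw":0},{"tx":0,"ty":0,"tz":0,"ax":0,"ay":0,"az":0,"jaw":0}]'
python3 -m inch '[{"tx":0,"ty":0,"tz":0.05,"ax":0,"ay":0,"az":0,"jaw":0},{"tx":0,"ty":0,"tz":0,"ax":0,"ay":0,"az":0,"jaw":0}]'
```

```text
t: 31.62
ee_pos: [616.3, -83.9, -11.8]
orientation: [2.051, -2.379, -0.0]
ft_force: [-0.3, 0.7, -4.5]
width: 19.6
t: 32.0
ee_pos: [616.4, -83.9, -13.0]
orientation: [2.051, -2.379, -0.0]
ft_force: [-0.6, 0.4, -4.9]
width: 20.0
t: 32.25
ee_pos: [616.4, -83.9, -13.5]
orientation: [2.051, -2.379, -0.0]
ft_force: [-0.2, -0.7, -4.7]
width: 19.8
```

```bash
python3 -m inch '[{"tx":0,"ty":0,"tz":0.05,"ax":0,"ay":0,"az":0,"jaw":0},{"tx":0,"ty":0,"tz":0,"ax":0,"ay":0,"az":0,"jaw":0}]'
python3 -m inch '[{"tx":0,"ty":0,"tz":0.05,"ax":0,"ay":0,"az":0,"jaw":0},{"tx":0,"ty":0,"tz":0,"ax":0,"ay":0,"az":0,"jaw":0}]'
```

```text
t: 32.5
ee_pos: [616.5, -83.9, -13.7]
orientation: [-2.051, 2.379, -0.0]
ft_force: [-1.4, -0.1, 0.3]
width: 19.6
t: 32.75
ee_pos: [616.5, -84.0, -13.7]
orientation: [-2.051, 2.379, -0.0]
ft_force: [-2.5, 0.1, 3.9]
width: 19.5
```

Home at the expected height. Releasing, lifting clear and checking.

```bash
python3 -m inch '[{"tx":0,"ty":0,"tz":0,"ax":0,"ay":0,"az":0,"jaw":0.4},{"tx":0,"ty":0,"tz":0,"ax":0,"ay":0,"az":0,"jaw":0.4},{"tx":0,"ty":0,"tz":0,"ax":0,"ay":0,"az":0,"jaw":0.4},{"tx":0,"ty":0,"tz":-1,"ax":0,"ay":0,"az":0,"jaw":0.4},{"tx":0,"ty":0,"tz":-2,"ax":0,"ay":0,"az":0,"jaw":0.4},{"tx":0,"ty":0,"tz":-4,"ax":0,"ay":0,"az":0,"jaw":0.4},{"tx":0,"ty":0,"tz":-5,"ax":0,"ay":0,"az":0,"jaw":0.4},{"tx":0,"ty":0,"tz":-4,"ax":0,"ay":0,"az":0,"jaw":0.4},{"tx":0,"ty":2,"tz":0,"ax":0,"ay":0,"az":0,"jaw":0.4},{"tx":0,"ty":2,"tz":0,"ax":0,"ay":0,"az":0,"jaw":0.4},{"tx":0,"ty":0,"tz":0,"ax":0,"ay":0,"az":0,"jaw":0.4},{"tx":0,"ty":0,"tz":0,"ax":0,"ay":0,"az":0,"jaw":0.4}]'
python3 - <<'E'
from h import *
c=cal('wrist'); im,d,W=cloud('wrist',c); save('w7',cv2.resize(im[60:260,150:480],None,fx=2.2,fy=2.2))
a=np.radians(-8.2);ex=np.array([np.cos(a),np.sin(a)]);ey=np.array([-ex[1],ex[0]])
q=W[(W[...,2]>47)&(W[...,2]<58)&(abs(W[...,0]-608)<85)]
l=(q[:,:2]-[607.3,-148.5]); x=l@ex;y=l@ey
for n,k in(('pe',abs(y-1.5)<7),('l',abs(y-65)<10.8),('n',(y<-55)&(y>-85))):
    print(n,k.sum(),rect(q[k]),'x',x[k].min().round(1),x[k].max().round(1),'y',np.percentile(y[k],[5,50,95]).round(1),'z',np.median(q[k,2]).round(1))
z=np.load('pics/w3.npz')
E
```

```text
t: 34.25
ee_pos: [577.9, -78.2, 146.6]
orientation: [-2.051, 2.378, -0.002]
ft_force: [0.8, -1.0, 0.4]
width: 34.9
pe 1208 (array([ 609. , -147.1]), array([  9.1, 139.2]), -8.17) x -68.1 71.1 y [-2.1  2.2  5.8] z 52.9
l 2580 (array([616.4, -83.4]), array([ 20.4, 139.9]), -8.0) x -70.2 69.7 y [56.5 65.3 74.6] z 52.9
n 2215 (array([ 593.3, -213.4]), array([ 22.2, 140. ]), -8.07) x -74.6 65.4 y [-75.7 -67.8 -61.6] z 52.8
```

View pics/w7.png

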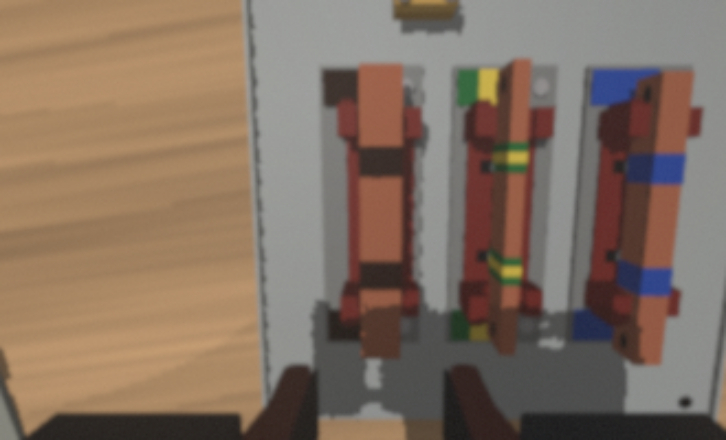

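The picture shows the brown bar at (382,210) and the GY bar at (512,210), both seated and square, with the blue bar unmoved. All tops are at z 52.9 (33+20 and 13+40). Handing in.

```bash
python3 -c "
from workcell import ctrl; print(ctrl.close_job())"
```

```text
the job is handed in; nothing more can be done
None
```

Both loose bars are in the supports of their own colour, and I handed the job in at about 34 s of the 61 s allowed; the system gives no verdict. For each bar I felt for the back wall (about 6 N), backed off to the slot middle, and lowered in small steps until it rested. The force reading at rest was at most about 9 N, and I then let go and lifted clear.

**Last checks:**

| | Brown (phase) | Green-yellow (earth) |
|---|---|---|
| Top height above table (expected 53 mm) | 52.9 mm | 52.9 mm |
| Offset lengthwise (limit 10 mm) | within about 1 mm | about 1.5 mm |
| Offset sideways (limit 7.5 mm) | about -5 mm, where this block is clamped | about +1.5 mm |
| Yaw (supports at about -8.2°) | -8.0° | -8.2° |

- **Other objects:** the blue bar measured in the same place before and after. I did not measure the spare bar or the other bystanders again at the end. The gripper did not touch them as far as I saw.
- **What failed or disagreed:** my first grasp of the green-yellow bar closed on nothing. Two cameras showed the fingertips really end about 38.5 mm short of the reported TCP, so I corrected every height for that. The seating heights and the contact forces then matched.

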